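# Unlock the hook scale and hang the dark ring on it

### The job

Free the hook scale: pull its black lock knob straight out, turn it clockwise from the red dot to the green dot while it is out, and push it fully home again. Then hang the dark ring on the scale's hook, let go and let it settle, so that it hangs free and still with its weight on the spring. Leave the pale rings and the grease tin where they are, and do not force the hook.

Things in the scene. Friction and masses are not known exactly. Their poses are not given: they have to be found in the camera images.
- scale: Hook scale fixed to the bench: dark foot 225 x 110 mm, green wedge console with the lock knob in front, column (388 mm high with its grey head) behind, carrying a sprung hook. Origin: on the bench, amid its width; own x from its front (robot side) to the column, y to its left, z up. Column front at x = +72 mm, foot front at -120 mm. The knob panel slopes up 25 degrees towards the column.
- knob_grip (a point): Point on the axis of the black lock knob, 35 mm out from the panel when home; moves along. Disc 62 mm across, 2-10 mm off the panel, with a grip bar 62 mm long, 18 mm wide, 10-52 mm off it. Own z: knob axis, out of the panel, leaning 25 degrees from vertical to the robot side; x: along the bar to the white pointer; y: across its width. Red dot 30 degrees left of straight upslope, green 30 right.
- knob_pull (a joint): How far the knob is pulled out along its axis, m: 0 home, 0.018 at the outer stop. No spring: friction of about 3 N holds it wherever it is left.
- knob (a joint): Turn of the knob, rad: 0 pointer at the red dot (locked), 1.047 (clockwise seen facing the knob) at the green dot (free); stops 0.06 beyond. A key blocks turning while it is home; out 12 mm or more it turns easily (0.05 N m), and goes home again only near a dot (within 0.1). At 0 a red bolt under the hook's slide block holds the hook up; it is withdrawn at 1.047.
- hook (a joint): How far the sprung hook has sunk, m: 0 unloaded, stop at 0.045. Spring 80 N/m: the ring sinks it by 17 to 29 mm, but only when the lock is free; it swings for about one second.
- hook_bend (a point): Lowest point of the hook's wire centre line, 270 mm above the bench unloaded, where the ring comes to rest. Wire 9 mm thick. Own axes as the scale's. From the bend one arm runs 39 mm to the column side, rising 10 mm; the free prong runs 50 mm the other way, up and towards the robot side, leaning 35 degrees from the vertical.
- hook_tip (a point): Centre of the 12 mm ball at the end of the prong, 50 mm from the bend. The line from hook_bend to hook_tip is the prong's direction; a ring passed over the tip along this line drops to the bend and hangs.
- dark_ring: The dark, nearly black bearing ring lying flat: 66 mm outside diameter, 20 mm high, clear bore at least 32 mm diameter, about 0.14 to 0.23 kg. Origin: centre of its underside; own z along its axis. The fixed grey gauges that may stand beside it (and beside the scale) are up to 276 mm high; between them there is more room along world x than y.
- ring_mid (a point): Centre of the dark ring, on its axis at half its height (10 mm above its underside).
- pale_ring_a: Pale steel bearing ring lying flat, 60 mm diameter, 24 mm high; stays where it is. Origin: centre of its underside.
- pale_ring_b: Pale steel bearing ring lying flat, 62 mm diameter, 20 mm high; stays where it is. Origin: centre of its underside.
- grease_tin: Flat tin with a green lid, 67 mm diameter, 31 mm high; stays where it is. Origin: centre of its underside.

How it is judged:
By the outcome, as a careful person would: the job done as asked, in the order asked, and still so for the second after the job is handed in, with the robot touching nothing.
It also fails if it takes over 64 s, if anything falls off the work surface, if the arm or the gripper's body presses on something with over 40 N, if the wrist force passes 120 N, or if a joint passes its speed limit or range.

### The arm

A 7-joint arm with a two-finger parallel gripper is mounted at the origin on the work surface; the furniture and walls round the work are solid. World frame = base frame: x ahead of the robot, y to its left, z up, the work surface at z = 0. Lengths are in m, angles in degrees, forces in N, time in s.
With the tool pointing down it reaches from about 0.35 to 0.9 m from the base axis. Payload 8.1 kg.
Tool frame: the origin (TCP) lies at the very end of the fingers, on their centre line; the grasp point (between the pads) lies 19 mm behind it (env.hold_point_z is the z of the grasp point in the tool frame, in m); z points along the fingers, y is the direction in which the jaws open and shut (so a half turn about z gives the same grasp; the last joint's range is limited). The gripper opens to 92 mm and grips with 3 to 60 N. Pads are 19 mm wide; open, the fingers measure 130 mm over their backs; the gripper's body (75 mm by 190 mm) begins 47 mm behind the grasp point.
Start: joints at [-81.394, 24.895, 1.432, 90.138, -0.665, 64.973, -4.303], TCP at [0.156, 0.605, 0.227] pointing down, gripper open.
Joint ranges: [-149.89, 149.89], [-25.12, 119.58], [-72.63, 75.52], [4.76, 147.25], [-75.54, 255.54], [6.69, 114.76], [-157.13, 157.13]. Speed limits (degrees/s): [127.2, 127.2, 172.46, 172.46, 180, 180, 180].

### API

Orientations are given as [roll, pitch, yaw] about the fixed x, y, z axes, in that order (R = Rz(yaw) Ry(pitch) Rx(roll)).
In Python, from plant import telemetry, read_camera, camera_params, order, env gives the robot as it stands.
- The arm moves only by the tool jog_arm, never from a script. Its argument "increments" is a list that holds one entry, the list of rows, each a list of 7 numbers: the shift along the tool's x, y, z in mm, then the turn, a rotation vector about the tool's x, y, z in degrees, then the opening, from 0 (shut) to 1 (fully open). A call has 1 to 10 rows; each row is the pose to reach, as a shift and turn from the pose commanded when the call began, along the tool's axes at that moment; what a row does not reach only later rows make up. A row lasts 1/8 s, in which the tool goes at most 62.5 mm and 10.7 degrees, less where a joint would pass 70% of its speed; a pose out of reach is approached as far as the arm can. A call with a gripper value outside its range is refused whole. The fingers move at their own pace and stop on an object; "force" is the grip in N (left out, the last holds). Time passes only in rows, so rows that repeat a pose let the fingers close. It gives the time, the measured TCP pose, the force and the opening at its end, in the units of the state.
- telemetry.observe(): the state, without advancing time (a new reading comes with each control period).
- read_camera(name): name is "side" or "top" or "wrist"; returns the picture (480x640x3 uint8, red, green, blue); there is no depth.
- camera_params(name): a dict with "camera_matrix" (3x3 intrinsics, pixels), "dist_coeffs" ([k1, k2, p1, p2, k3] as OpenCV has them; the pictures are not rectified), "camera_from_world" (4x4, takes a point from world to camera coordinates). Camera axes: x right, y up, looking along -z (the intrinsics and any distortion apply to the point x, -y, -z); pixel columns grow to the right and rows downward; lengths in m; the calibration is good to about 2 mm. A picture is of the moment at which its call begins: read the wrist's pose just before it. camera_params takes no time and is no camera call; for the wrist camera it gives the pose at the moment of the call.
- order.sign_off(): hands the job in, once; it reports no verdict.
The state is a dict: "time": time; "joint_pos": joint angles; "dq": joint speeds; "joint_efforts": joint torques, N m; "ee_pos": TCP position; "orientation": TCP orientation; "contact_force": force on the tool from outside, world axes, zero at the start; "moment": the same for the moment, N m; "opening": opening from 0.0 (shut) to 1.0 (fully open).
Only numpy, scipy, OpenCV 4.12 (cv2) and the standard library are available. Lean on these libraries where they do the work, as an engineer would, in place of code of your own. Each camera call takes 0.05 s, during which the arm holds its last target. There are 200 camera calls.

## Working session

There is one attempt and no reset: what is moved stays moved. The work goes in short steps, Python scripts to look and compute and a tool call to move; the robot and the scene stay as the last step left them, time stands still between calls to the robot, and variables do not carry over. Pictures are saved under pics/ and viewed, about 8 in all and at most 12, crops included, and the job is handed in when it is done.

Besides the shell and the picture viewer there is one more tool, called as name(argument=value, ...), one argument or row to a line, values as JSON. jog_arm: Moves the arm, as the interface text tells. Its arguments: {"type":"object","properties":{"increments":{"type":"array"},"force":{"type":"number"}},"required":["increments"]}

```bash
mkdir -p pics; ls; python3 - <<'E'
from plant import telemetry, read_camera, camera_params, order, env
import cv2,numpy as np
print(telemetry.observe()); print(env.hold_point_z)
for n in ("side","top","wrist"):
    p=camera_params(n); print(n,p)
    cv2.imwrite(f"pics/{n}0.png",cv2.cvtColor(read_camera(n),cv2.COLOR_RGB2BGR))
E
```

```text
pics
{'time': 0.0, 'joint_pos': array([-81.39382726,  24.93478938,   1.42842753,  90.18742646,
        -0.6657145 ,  64.97436478,  -4.30291308]), 'dq': array([-0.03594059,  0.0450999 , -0.04481072, -0.06899263, -0.00841363,
        0.03503359, -0.09642382]), 'joint_efforts': array([ 7.88345769e-04, -6.67857170e+01,  9.85405035e-01, -3.14460397e+01,
       -6.05108030e-02,  4.34252957e-02,  1.83995967e-04]), 'ee_pos': array([0.15622479, 0.60463953, 0.22597381]), 'orientation': array([-1.79911912e+02,  6.00138778e-03,  1.65513038e+02]), 'contact_force': array([ 0.00263251,  0.41073006, -0.06666424]), 'moment': array([ 0.00596722,  0.0174022 , -0.00169425]), 'opening': 1.0022601227167838}
-0.0188
side {'camera_matrix': array([[572.15057192,   0.        , 321.98790582],
       [  0.        , 572.15057192, 241.4655061 ],
       [  0.        ,   0.        ,   1.        ]]), 'dist_coeffs': array([0.01334922, 0.        , 0.        , 0.        , 0.        ]), 'camera_from_world': array([[ 0.93611965, -0.35167764, -0.00168494, -0.46022945],
       [ 0.17268389,  0.45547753,  0.87333871, -0.285
[... 489 characters left out ...]
88712,  0.00593099,  0.09040838, -0.56025977],
       [-0.09049282,  0.01598167,  0.99576887, -1.60431998],
       [ 0.        ,  0.        ,  0.        ,  1.        ]])}
wrist {'camera_matrix': array([[372.06251777,   0.        , 321.01064353],
       [  0.        , 372.06251777, 238.9784978 ],
       [  0.        ,   0.        ,   1.        ]]), 'dist_coeffs': array([0.02087515, 0.        , 0.        , 0.        , 0.        ]), 'camera_from_world': array([[ 0.24962328,  0.96834175, -0.00157242, -0.62429782],
       [-0.92787067,  0.23872529, -0.28647207,  0.03517253],
       [-0.27702749,  0.0729691 ,  0.9580873 , -0.39112375],
       [ 0.        ,  0.        ,  0.        ,  1.        ]])}
```

View pics/top0.png

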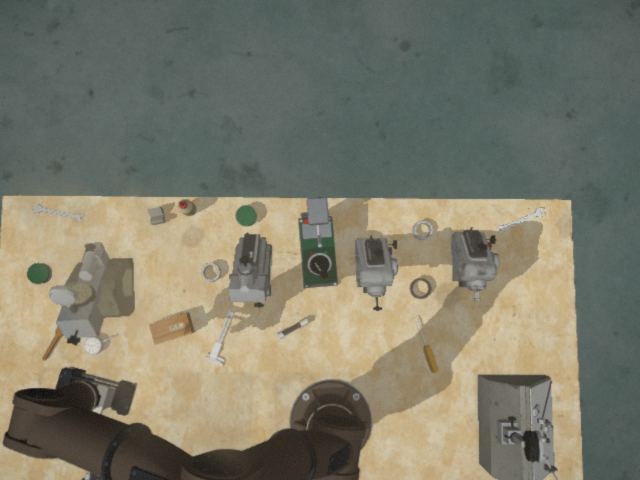

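View pics/side0.png

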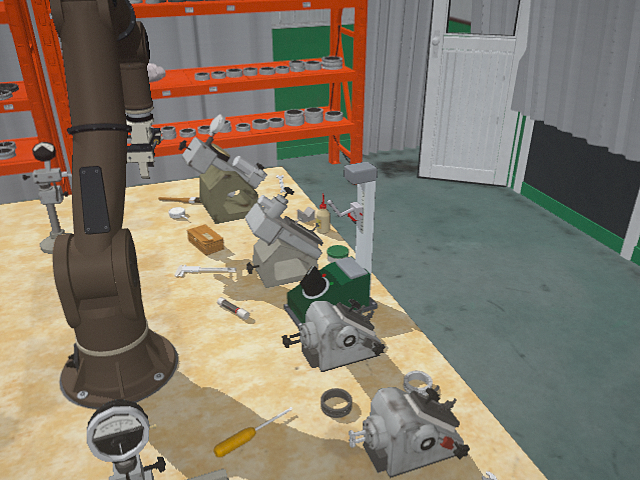

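```bash
cat > h.py <<'E'
from plant import telemetry, read_camera, camera_params, order, env
import cv2,numpy as np
from scipy.spatial.transform import Rotation as Ro
from scipy.optimize import least_squares
def proj(p,P):
    T=p["camera_from_world"];c=np.atleast_2d(P)@T[:3,:3].T+T[:3,3]
    return cv2.projectPoints(c*[1,-1,-1],np.zeros(3),np.zeros(3),p["camera_matrix"],p["dist_coeffs"])[0][:,0]
def ray(p,uv):
    n=cv2.undistortPoints(np.array([[uv]],float),p["camera_matrix"],p["dist_coeffs"])[0,0]
    T=p["camera_from_world"];d=T[:3,:3].T@np.array([n[0],-n[1],-1]);return -T[:3,:3].T@T[:3,3],d
def atz(p,uv,z):
    o,d=ray(p,uv);return o+d*(z-o[2])/d[2]
def tri(obs):
    A=np.zeros((3,3));b=np.zeros(3)
    for p,uv in obs:
        o,d=ray(p,uv);d=d/np.linalg.norm(d);M=np.eye(3)-np.outer(d,d);A+=M;b+=M@o
    return np.linalg.solve(A,b)
def crop(src,dst,x0,y0,w,h,k):
    im=cv2.imread(src)[y0:y0+h,x0:x0+w];cv2.imwrite(dst,cv2.resize(im,None,fx=k,fy=k,interpolation=cv2.INTER_CUBIC))
def pose():
    s=telemetry.observe();R=Ro.from_euler('xyz',s['orientation'],degrees=True).as_matrix();return s,s['ee_pos'],R
E
python3 -c "
from h import *
crop('pics/top0.png','pics/topc.png',290,190,160,120,5)
crop('pics/side0.png','pics/sidec.png',280,150,120,170,3.5)
"
```

```text
(no output)
```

View pics/topc.png

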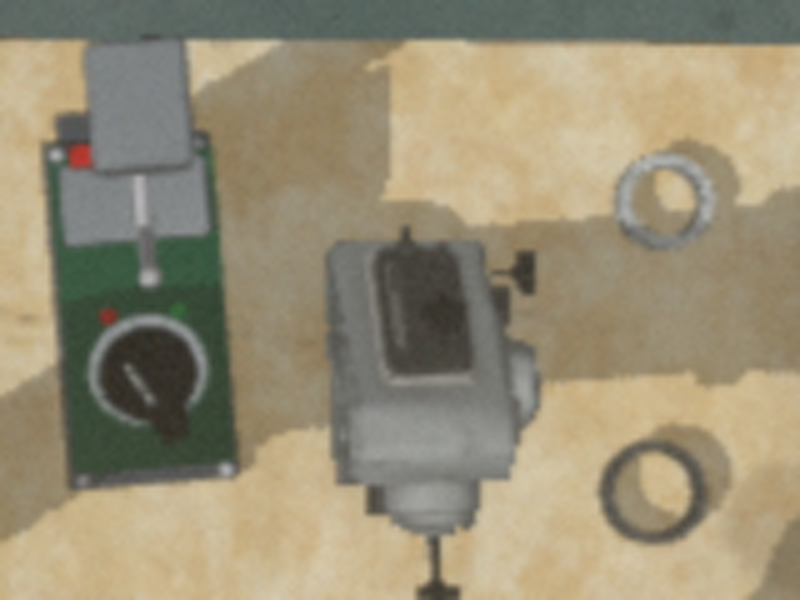

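View pics/sidec.png

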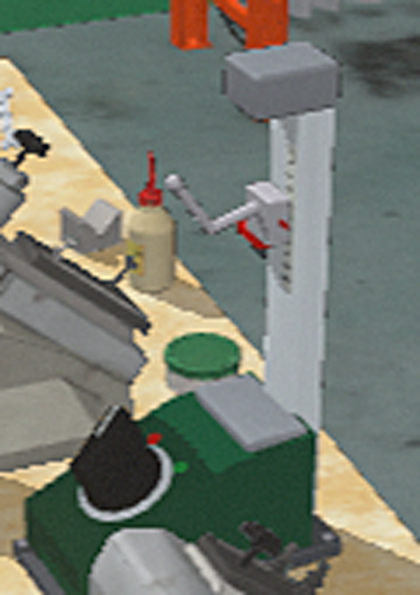

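```bash
cat >> h.py <<'E'
tu=lambda x,y:(290+(x+.5)/5-.5,190+(y+.5)/5-.5)
su=lambda x,y:(280+(x+.5)/3.5-.5,150+(y+.5)/3.5-.5)
E
python3 - <<'E'
from h import *
t=camera_params("top");s=camera_params("side")
fl,fr,rl,rr=[atz(t,tu(*q),0.012) for q in((72,487),(238,475),(45,147),(210,130))]
print("foot",fl,fr,rl,rr)
print("yaws",[np.degrees(np.arctan2(d[1],d[0])) for d in (rl-fl,rr-fr)],np.degrees(np.arctan2((fl-fr)[1],(fl-fr)[0]))-90, np.linalg.norm(fl-fr),np.linalg.norm(fl-rl))
print("tip",tri([(t,tu(150,278)),(s,su(173,183))]),"bend",tri([(t,tu(147,230)),(s,su(210,226))]))
print("red",tri([(t,tu(109,317)),(s,su(154,438))]),"green",tri([(t,tu(179,310)),(s,su(180,467))]))
print("discc",atz(t,tu(149,371),0.09))
print("ring",atz(t,tu(653,491),.02),atz(t,tu(653,491),.01),atz(s,(336.5,396),.02), atz(s,(336.5,402),.01))
print("pale",atz(t,tu(665,201),.02))
E
```

```text
foot [0.41856109 0.0866723  0.012     ] [ 0.4266997  -0.01957886  0.012     ] [0.63773724 0.10566061 0.012     ] [ 0.64957216 -0.00119006  0.012     ]
yaws [np.float64(4.951452321606055), np.float64(4.716685923468788)] 4.380177604623057 0.10656240257625496 0.21999713388555997
tip [0.52706269 0.04336197 0.30821825] bend [0.55592275 0.04456914 0.27006826]
red [0.52129968 0.06415575 0.09213191] green [0.52555202 0.0214018  0.09186489]
discc [0.48919971 0.03924365 0.09      ]
ring [ 0.41774906 -0.28425972  0.02      ] [ 0.41778073 -0.28643431  0.01      ] [ 0.41848394 -0.28142233  0.02      ] [ 0.41593637 -0.28805309  0.01      ]
pale [ 0.60415248 -0.29462285  0.02      ]
```

```bash
cat >> h.py <<'E'
psi=np.radians(4.7); Rs=Ro.from_euler('z',psi).as_matrix()
def kR(turn,s=1,tilt=25):  # tool R: z=-axis, y = s*bar y when knob turned by 'turn' deg clockwise (0=red)
    t=np.radians(tilt);u=Rs@[np.cos(t),0,np.sin(t)];l=Rs@[0,1,0];a=np.cross(u,l)
    b=np.radians(30-turn);y=s*(np.cos(b)*l-np.sin(b)*u);z=-a
    return np.c_[np.cross(y,z),y,z]
def delta(Pt,Rt,P=None,R=None):
    if P is None: _,P,R=pose()
    d=R.T@(np.array(Pt)-P)*1000; w=Ro.from_matrix(R.T@Rt).as_rotvec(degrees=True)
    print("shift",d.round(1),"turn",w.round(1)); return d,w
def apply(P,R,d,w): return P+R@(np.array(d)/1000), R@Ro.from_rotvec(w,degrees=True).as_matrix()
KC=np.array([.4898,.0400,.0763])
def kP(out): # TCP position so that tcp is 'out' m from panel along axis
    return KC-kR(0)[:,2]*out
E
python3 - <<'E'
from h import *
s,P,R=pose()
w=camera_params("wrist")["camera_from_world"];c=-w[:3,:3].T@w[:3,3]
print("cam in tool",R.T@(c-P), "look",R.T@(-w[2,:3]))
print(R.round(3))
# up to z .42
for q in (1,-1):
    print(q);delta([.40,.04,.40],kR(0,q))
delta([.30,.40,.42],R)
print(kR(0,1))
E
```

```text
cam in tool [ 7.87168696e-02  8.13754499e-05 -1.57806529e-01] look [-2.86331617e-01 -3.25207388e-07  9.58130578e-01]
[[-0.968  0.25  -0.   ]
 [ 0.25   0.968 -0.001]
 [-0.    -0.001 -1.   ]]
1
shift [-377.3 -486.  -173.2] turn [  2.4 -25.7 -48.4]
-1
shift [-377.3 -486.  -173.2] turn [-31.2  -2.9 128.3]
shift [-190.4 -162.5 -193.6] turn [0. 0. 0.]
[[-0.74127705 -0.52259094  0.42119716]
 [-0.56263105  0.82598254  0.03462871]
 [-0.36599815 -0.21130913 -0.90630779]]
```

jog_arm(
  increments=[
    [[0, 0, -60, 0, 0, 0, 1], [0, -40, -120, 0, 0, 0, 1], [-40, -80, -180, 0, 0, 0, 1], [-100, -120, -194, 0, 0, -10, 1], [-150, -150, -194, 0, 0, -20, 1], [-190, -163, -194, 0, 0, -30, 1], [-190, -163, -194, 0, 0, -30, 1]],
  ],
)

```text
time: 1.02
ee_pos: [0.3028, 0.3966, 0.4213]
orientation: [-180.0, 0.1, -164.6]
contact_force: [0.5, 1.7, -0.5]
opening: 1.001
```

```bash
python3 - <<'E'
from h import *
s,P,R=pose();print(s['time'],P,s['orientation'],s['joint_pos'].round(1))
delta(kP(.24),kR(0))
E
```

```text
1.025 [0.30279877 0.39664763 0.42131591] [-1.79985055e+02  7.90650297e-02 -1.64649696e+02] [-63.9   6.9   5.8  87.7  -0.6  85.4  47.3]
shift [  13.9 -374.6  127.6] turn [  8.7 -23.5 -19. ]
```

jog_arm(
  increments=[
    [[5, -60, 0, 3, -8, -6, 1], [10, -120, 0, 6, -16, -12, 1], [14, -180, 0, 8.7, -23.5, -19, 1], [14, -240, 0, 8.7, -23.5, -19, 1], [14, -300, 20, 8.7, -23.5, -19, 1], [14, -350, 60, 8.7, -23.5, -19, 1], [14, -375, 110, 8.7, -23.5, -19, 1], [14, -375, 128, 8.7, -23.5, -19, 1], [14, -375, 128, 8.7, -23.5, -19, 1]],
  ],
)

```text
time: 2.15
ee_pos: [0.3854, 0.0339, 0.2915]
orientation: [-167.0, 21.3, -142.8]
contact_force: [-0.4, 0.2, 0.0]
opening: 1.0
```

```bash
python3 - <<'E'
from h import *
s,P,R=pose();print(s['time'],P,s['orientation'],s['joint_pos'].round(1))
delta(kP(.24),kR(0))
p=camera_params("wrist");cv2.imwrite("pics/w1.png",cv2.cvtColor(read_camera("wrist"),cv2.COLOR_RGB2BGR))
print(camera_params("wrist")["camera_from_world"]-p["camera_from_world"])
np.save("w1.npy",p["camera_from_world"])
# predicted knob points
u=kR(0);ax=-u[:,2];bx=-u[:,0] # check pointer direction
l=Rs@[0,1,0];up=np.cross(l,ax)
red=KC+.043*(np.cos(np.pi/6)*up+.5*l);gr=KC+.043*(np.cos(np.pi/6)*up-.5*l)
pt=np.cos(np.pi/6)*up+.5*l
print("bx.pt",bx@pt)
print(proj(p,[KC,red,gr,KC+.052*ax,KC+.052*ax+.031*pt,KC+.052*ax-.031*pt]).round(1))
E
```

```text
2.15 [0.38537868 0.033897   0.29151919] [-166.95292425   21.28415344 -142.76130761] [-51.7 -22.8  21.7 133.   25.3  48.   81.1]
shift [-2.1 -4.1 -0.8] turn [ 0.1 -0.2  0.1]
[[-3.38761348e-04 -3.01047361e-04 -3.34782682e-04  3.15172685e-04]
 [ 1.60027122e-03 -4.91232000e-05 -1.50845773e-03  1.49418526e-03]
 [-1.24884405e-03 -1.13722030e-03 -1.29174161e-03  5.09388891e-04]
 [ 0.00000000e+00  0.00000000e+00  0.00000000e+00  0.00000000e+00]]
bx.pt 0.9999999999999993
[[315.9 205.6]
 [316.  243.4]
 [282.2 224.7]
 [315.3 216.3]
 [315.4 247.4]
 [315.2 183.7]]
```

View pics/w1.png

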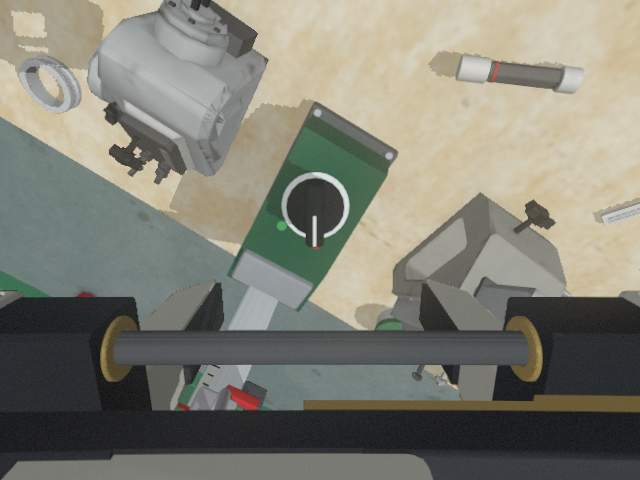

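jog_arm(
  increments=[
    [[0, 0, 40, 0, 0, 0, 1], [0, 0, 90, 0, 0, 0, 1], [0, 0, 140, 0, 0, 0, 1], [0, 0, 160, 0, 0, 0, 1], [0, 0, 160, 0, 0, 0, 1]],
  ],
)

```text
time: 2.82
ee_pos: [0.4542, 0.0408, 0.1473]
orientation: [-166.9, 21.3, -142.7]
contact_force: [-0.9, -1.4, -0.4]
opening: 0.999
```

```bash
python3 - <<'E'
from h import *
s,P,R=pose();print(s['time'],P,s['contact_force'],s['joint_pos'].round(1))
delta(kP(.016),kR(0))
E
```

```text
2.825 [0.45423262 0.04081541 0.14730721] [-0.93358478 -1.39566332 -0.40463772] [-55.2   3.2  43.  141.8   6.3  11.4 106.2]
shift [-0.1 -4.3 63.3] turn [ 0.  -0.1  0.2]
```

jog_arm(
  increments=[
    [[0, -4, 20, 0, 0, 0, 1], [0, -4, 40, 0, 0, 0, 1], [0, -4, 55, 0, 0, 0, 1], [0, -4, 63, 0, 0, 0, 1], [0, -4, 63, 0, 0, 0, 1]],
  ],
)

```text
time: 3.45
ee_pos: [0.4859, 0.0421, 0.1062]
orientation: [-167.7, 20.7, -142.9]
contact_force: [-0.9, 0.5, 0.3]
opening: 0.999
```

```bash
python3 - <<'E'
from h import *
s,P,R=pose();print(s['time'],P,s['contact_force'],s['joint_pos'].round(1))
delta(kP(.016),kR(0))
p=camera_params("wrist");cv2.imwrite("pics/w2.png",cv2.cvtColor(read_camera("wrist"),cv2.COLOR_RGB2BGR))
E
```

```text
3.45 [0.4859156  0.04208094 0.1062123 ] [-0.86453418  0.5269711   0.34219114] [-40.5  13.5  31.8 139.6 -44.    6.9 156.7]
shift [ 9.1  2.4 12.8] turn [ 0.7 -0.8  0.1]
```

View pics/w2.png

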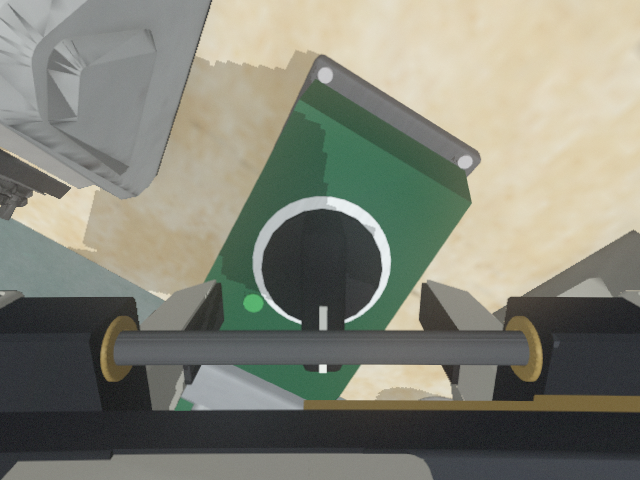

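```bash
cat > fk.py <<'E'
from h import *
import itertools
D=[([-81.394,24.895,1.432,90.138,-.665,64.973,-4.303],[.1562,.6046,.2260],[-179.91,0,165.51]),
([-63.9,6.9,5.8,87.7,-.6,85.4,47.3],[.3028,.3966,.4213],[-179.985,.079,-164.65]),
([-51.7,-22.8,21.7,133,25.3,48,81.1],[.3854,.0339,.2915],[-166.95,21.28,-142.76]),
([-55.2,3.2,43,141.8,6.3,11.4,106.2],[.4542,.0408,.1473],[-166.9,21.3,-142.7]),
([-40.5,13.5,31.8,139.6,-44,6.9,156.7],[.4859,.0421,.1062],[-167.7,20.7,-142.9])]
def fk(q,x,sg):
    q=np.array(q)*sg; E=lambda s,a:Ro.from_euler(s,a,degrees=True).as_matrix()
    A=E('z',q[0]+x[0])@E('y',q[1]);B=A@E('z',q[2])@E('y',q[3]);C=B@E('z',q[4])@E('y',q[5])
    p=np.array([0,0,x[2]])+A@[x[6],0,x[3]]+B@[x[7],0,x[4]]+C@[x[8],0,x[5]]
    return p,C@E('z',q[6]+x[1])
X0=[-5,-90,.35,.4,.4,.3,0,0,0]
def res(x,sg):
    r=[]
    for q,p,o in D:
        P,R=fk(q,x,sg);r+=list((P-p)*10)+list((R-Ro.from_euler('xyz',o,degrees=True).as_matrix()).ravel())
    return r
def best():
    b=None
    for s in itertools.product((1,-1),repeat=3):
        for o in (-90,0,90,180):
            sg=np.array([-1,1,s[0],1,s[1],1,s[2]]);x=list(X0);x[1]=o
            f=least_squares(res,x,args=(sg,))
            if b is None or f.cost<b[0].cost:b=(f,sg)
    return b
if __name__=="__main__":
    f,sg=best();print(f.cost,f.x.round(4),sg);np.savez("fk.npz",x=f.x,sg=sg)
E
python3 fk.py; cat > ik.py <<'E'
from fk import *
z=np.load("fk.npz");X,SG=z['x'],z['sg']
LO=np.array([-149.89,-25.12,-72.63,4.76,-75.54,6.69,-157.13]);HI=np.array([149.89,119.58,75.52,147.25,255.54,114.76,157.13])
def ik(P,R,q0,w=.002):
    g=lambda q:np.r_[(fk(q,X,SG)[0]-P)*10,(fk(q,X,SG)[1]-R).ravel(),w*(q-q0)/30]
    r=least_squares(g,np.clip(q0,LO+.1,HI-.1),bounds=(LO,HI),x_scale=30.);p,_=fk(r.x,X,SG)
    return r.x.round(0),(np.linalg.norm(p-P)*1000).round(1),np.degrees(np.linalg.norm(Ro.from_matrix(R.T@fk(r.x,X,SG)[1]).as_rotvec())).round(1)
def kRt(turn,tilt): return kR(turn)@Ro.from_euler('y',tilt,degrees=True).as_matrix()
if __name__=="__main__":
    q=telemetry.observe()['joint_pos']
    for tl in(-12,-8,0,8,12,16):
        for tn in (0,30,60):
            Rt=kRt(tn,tl);gp=KC-kR(0)[:,2]*.036
            for q0 in (q,np.array([-10,15,0,140,0,10,100.])): print(tl,tn,Rt[:,2].round(2),ik(gp+Rt[:,2]*.0188,Rt,q0))
E
python3 ik.py
```

```text
0.011942869602765015 [-5.12280e+00  8.51567e+01  3.55000e-01  5.65500e-01  4.40300e-01
  4.49700e-01 -5.40000e-03  1.14000e-02  2.30000e-03] [-1  1 -1  1 -1  1 -1]
-12 0 [ 0.57  0.15 -0.81] (array([ 27.,  15., -30., 139., -32.,   7., 157.]), np.float64(7.8), np.float64(12.0))
-12 0 [ 0.57  0.15 -0.81] (array([  -7.,   16.,   11.,  147.,  234.,   20., -107.]), np.float64(3.6), np.float64(4.7))
-12 30 [ 0.6   0.05 -0.8 ] (array([-41.,  14.,  33., 141., -75.,   7., 157.]), np.float64(8.0), np.float64(12.3))
-12 30 [ 0.6   0.05 -0.8 ] (array([-41.,  14.,  33., 141., -75.,   7., 157.]), np.float64(8.0), np.float64(12.3))
-12 60 [ 0.58 -0.06 -0.81] (array([-67.,  21.,  56., 141., -76.,   7., 120.]), np.float64(6.7), np.float64(10.2))
-12 60 [ 0.58 -0.06 -0.81] (array([-67.,  21.,  56., 141., -76.,   7., 120.]), np.float64(6.7), np.float64(10.2))
-8 0 [ 0.52  0.11 -0.85] (array([  8.,  13., -12., 139., -36.,   7., 157.]), np.float64(5.9), np.float64(9.0))
-8 0 [ 0.52  0.11 -0.85] (array([ -10.,   15.,    9.,  147.,  223.,   15., -101.]), np.float64(1.5), np.float64(2.0))
-8 30 [ 0.54  0.04 
[... 2396 characters left out ...]
float64(0.0), np.float64(0.0))
16 0 [ 0.2  -0.12 -0.97] (array([-61.,  25.,  54., 129., -27.,  27., 135.]), np.float64(0.0), np.float64(0.0))
16 0 [ 0.2  -0.12 -0.97] (array([-25.,  17.,   7., 128.,  17.,  26.,  91.]), np.float64(0.0), np.float64(0.0))
16 30 [ 0.16  0.01 -0.99] (array([-49.,  24.,  50., 127., -36.,  33., 121.]), np.float64(0.0), np.float64(0.0))
16 30 [ 0.16  0.01 -0.99] (array([-13.,  17.,   4., 127.,  -3.,  27.,  88.]), np.float64(0.0), np.float64(0.0))
16 60 [ 0.18  0.15 -0.97] (array([-38.,  22.,  45., 129., -48.,  36., 111.]), np.float64(0.0), np.float64(0.0))
16 60 [ 0.18  0.15 -0.97] (array([ -2.,  17.,   1., 128., -22.,  27.,  85.]), np.float64(0.0), np.float64(0.0))
```

```bash
python3 - <<'E'
from ik import *
s,P,R=pose()
def T(tn,tl,out): Rt=kRt(tn,tl);return KC-kR(0)[:,2]*out+Rt[:,2]*.0188,Rt
p1,r1=T(0,10,.106);delta(p1,r1)
p2,r2=T(0,10,.036);delta(p2,r2,p1,r1)
tip=np.array([.527,.0434,.309])
for tl in (35,30,25,20):
  for s_ in (1,-1):
    r=kR(30,s_,tl)
    for m in (.03,-.03): print(tl,s_,m,ik(tip+ -kR(30,1,35)[:,2]*m+r[:,2]*.008,r,np.array([-10,15,0,140,0,10,60.*s_])))
E
```

```text
shift [ 12.7   3.4 -58.4] turn [0.7 9.2 0.1]
shift [-12.2  -0.   68.9] turn [0. 0. 0.]
35 1 0.03 (array([-16., -13.,   5., 129.,   4.,  28.,  81.]), np.float64(0.0), np.float64(0.0))
35 1 -0.03 (array([-14.,  -5.,   4., 131.,   2.,  19.,  83.]), np.float64(0.0), np.float64(0.0))
35 -1 0.03 (array([ -1., -13.,  -7., 129.,  -5.,  28., -89.]), np.float64(0.0), np.float64(0.0))
35 -1 -0.03 (array([ -4.,  -5.,  -6., 131.,  -2.,  19., -92.]), np.float64(0.0), np.float64(0.0))
30 1 0.03 (array([-15., -10.,   4., 125.,   2.,  35.,  83.]), np.float64(0.0), np.float64(0.0))
30 1 -0.03 (array([-12.,  -3.,   2., 126.,   0.,  27.,  85.]), np.float64(0.0), np.float64(0.0))
30 -1 0.03 (array([ -3., -10.,  -6., 125.,  -3.,  35., -92.]), np.float64(0.0), np.float64(0.0))
30 -1 -0.03 (array([ -7.,  -3.,  -3., 126.,  -0.,  27., -94.]), np.float64(0.0), np.float64(0.0))
25 1 0.03 (array([-13.,  -7.,   3., 120.,   1.,  42.,  84.]), np.float64(0.0), np.float64(0.0))
25 1 -0.03 (array([-11.,  -1.,   1., 121.,   0.,  34.,  85.]), np.float64(0.0), np.float64(0.0))
25 -1 0.03 (array([ -5.,  -7.,  -4., 120.,  -1.,  42., -94.]), np.float64(0.0), np.float64(0.0))
25 -1 -0.03 (array([ -9.,  -1.,  -1., 121.,  -0.,  34., -95.]), np.float64(0.0), np.float64(0.0))
20 1 0.03 (array([-12.,  -4.,   2., 115.,   0.,  49.,  85.]), np.float64(0.0), np.float64(0.0))
20 1 -0.03 (array([ -9.,   2.,  -1., 116.,   0.,  42.,  85.]), np.float64(0.0), np.float64(0.0))
20 -1 0.03 (array([ -7.,  -4.,  -2., 115.,  -0.,  49., -95.]), np.float64(0.0), np.float64(0.0))
20 -1 -0.03 (array([-11.,   2.,   1., 116.,  -0.,  42., -95.]), np.float64(0.0), np.float64(0.0))
```

jog_arm(
  increments=[
    [[0, 0, -25, 0, 0, 0, 1], [5, 2, -55, 0, 4, 0, 1], [10, 3, -60, 0, 9, 0, 1], [13, 3, -60, 0, 9, 0, 1], [13, 3, -60, 0, 9, 0, 1]],
  ],
)

```text
time: 4.12
ee_pos: [0.4494, 0.0354, 0.1552]
orientation: [-168.1, 11.7, -144.7]
contact_force: [0.9, -0.5, 0.1]
opening: 0.997
```

```bash
cat >> ik.py <<'E'
def T(tn,tl,out): Rt=kRt(tn,tl);return KC-kR(0)[:,2]*out+Rt[:,2]*.0188,Rt
def st():
    s,P,R=pose();print(s['time'],P.round(4),"F",s['contact_force'].round(1),"M",s['moment'].round(2),s['joint_pos'].round(1),s['opening'].round(3))
E
python3 - <<'E'
from ik import *
st();delta(*T(0,10,.036))
E
```

```text
Traceback (most recent call last):
  File "ik.py", line 17, in st
    s,P,R=pose();print(s['time'],P.round(4),"F",s['contact_force'].round(1),"M",s['moment'].round(2),s['joint_pos'].round(1),s['opening'].round(3))
                                                                                                                             ^^^^^^^^^^^^^^^^^^
AttributeError: 'float' object has no attribute 'round'
```

```bash
sed -i "s/s\['opening'\].round(3)/round(s['opening'],3)/" ik.py
python3 - <<'E'
from ik import *
st();delta(*T(0,10,.036))
E
```

```text
4.125 [0.4494 0.0354 0.1552] F [ 0.9 -0.5  0.1] M [ 0.1   0.39 -0.01] [-80.9  11.   75.  135.1 -12.3  26.6 126.7] 0.997
shift [-12.6  -1.5  70. ] turn [0.7 0.1 0.4]
```

jog_arm(
  increments=[
    [[-4, -1, 20, 0, 0, 0, 1], [-8, -2, 45, 0, 0, 0, 1], [-13, -2, 62, 0, 0, 0, 1], [-13, -2, 70, 0, 0, 0, 1], [-13, -2, 70, 0, 0, 0, 1]],
  ],
)

```text
time: 4.75
ee_pos: [0.4801, 0.0343, 0.0903]
orientation: [-168.1, 11.7, -145.1]
contact_force: [-0.6, -0.3, -0.1]
opening: 0.997
```

```bash

python3 - <<'E'
from ik import *
st();delta(*T(0,10,.036))
E
```

```text
4.75 [0.4801 0.0343 0.0903] F [-0.6 -0.3 -0.1] M [ 0.14  0.43 -0.05] [-53.1  19.9  46.8 135.  -29.6  17.3 140.9] 0.997
shift [-1.9  2.7 -0.8] turn [ 0.6 -0.   0. ]
```

jog_arm(
  increments=[
    [[-2, 3, -1, 0.6, 0, 0, 1], [-2, 3, -1, 0.6, 0, 0, 0], [-2, 3, -1, 0.6, 0, 0, 0], [-2, 3, -1, 0.6, 0, 0, 0], [-2, 3, -1, 0.6, 0, 0, 0], [-2, 3, -1, 0.6, 0, 0, 0], [-2, 3, -1, 0.6, 0, 0, 0], [-2, 3, -1, 0.6, 0, 0, 0]],
  ],
  force=30,
)

```text
time: 5.75
ee_pos: [0.4803, 0.039, 0.0913]
orientation: [-167.5, 11.7, -145.0]
contact_force: [-0.4, 0.1, -0.0]
opening: 0.288
```

```bash

python3 - <<'E'
from ik import *
st();delta(*T(0,10,.036));delta(*T(0,10,.036+.0165))
E
```

```text
5.75 [0.4803 0.039  0.0913] F [-0.4  0.1 -0. ] M [0.21 0.36 0.02] [-55.4  20.2  48.3 135.2 -29.1  17.1 139.6] 0.288
shift [ 1.1 -0.9  0.4] turn [-0.  -0.   0.2]
shift [  4.   -0.9 -15.9] turn [-0.  -0.   0.2]
```

jog_arm(
  increments=[
    [[0, 0, 0, 0, 0, 0, 0], [0, 0, 0, 0, 0, 0, 0], [0, 0, 0, 0, 0, 0, 0]],
  ],
)

```text
time: 6.12
ee_pos: [0.4818, 0.0368, 0.092]
orientation: [-167.3, 11.8, -145.1]
contact_force: [3.8, -8.6, 0.3]
opening: 0.192
```

```bash

python3 - <<'E'
from ik import *
st();delta(*T(0,10,.036))
E
```

```text
6.125 [0.4818 0.0368 0.092 ] F [ 3.8 -8.6  0.3] M [-1.8  -0.43 -0.58] [-55.3  20.3  48.4 135.2 -29.1  17.  139.6] 0.192
shift [1.2 1.8 0.5] turn [-0.2  0.1 -0. ]
```

jog_arm(
  increments=[
    [[0, -2.5, 0, 0, 0, 0, 0], [0.8, -2.5, -4, 0, 0, 0, 0], [1.5, -2.5, -8, 0, 0, 0, 0], [2.2, -2.5, -12, 0, 0, 0, 0], [2.9, -2.5, -16, 0, 0, 0, 0], [2.9, -2.5, -16, 0, 0, 0, 0], [2.9, -2.5, -16, 0, 0, 0, 0]],
  ],
)

```text
time: 7.0
ee_pos: [0.4749, 0.0361, 0.1068]
orientation: [-167.5, 11.7, -145.0]
contact_force: [1.3, -5.3, 3.4]
opening: 0.196
```

```bash

python3 - <<'E'
from ik import *
st();delta(*T(0,10,.036))
E
```

```text
7.0 [0.4749 0.0361 0.1068] F [ 1.3 -5.3  3.4] M [-0.96 -0.13 -0.37] [-59.8  18.4  53.6 135.2 -25.9  19.3 137.4] 0.196
shift [-1.7  1.9 16.6] turn [-0.   0.   0.1]
```

```bash
cat >> ik.py <<'E'
A=-kR(0)[:,2]
def turnrows(KCp,angs):
    s,P,R=pose()
    for g in angs:
        Q=Ro.from_rotvec(-np.radians(g)*A).as_matrix();delta(KCp+Q@(P-KCp),Q@R,P,R)
E
python3 - <<'E'
from ik import *
s,P,R=pose();K=KC-.0019*R[:,1];np.save("K.npy",K);print(K)
turnrows(K,[10,20,30,40,50,60])
E
```

```text
[0.49079622 0.0384333  0.07670372]
shift [-0.   0.4 -0. ] turn [-1.7  0.   9.8]
shift [-0.1  0.7 -0. ] turn [-3.5  0.  19.7]
shift [-0.3  1.  -0. ] turn [-5.2  0.  29.5]
shift [-0.5  1.3 -0.1] turn [-6.9  0.  39.4]
shift [-0.7  1.6 -0.1] turn [-8.7  0.  49.2]
shift [-1.   1.8 -0.2] turn [-10.4   0.   59.1]
```

jog_arm(
  increments=[
    [[0, 0.2, 0, -0.9, 0, 5, 0], [0, 0.4, 0, -1.7, 0, 10, 0], [0, 0.5, 0, -2.6, 0, 15, 0], [0, 0.7, 0, -3.5, 0, 20, 0], [0, 0.7, 0, -3.5, 0, 20, 0]],
  ],
)

```text
time: 7.62
ee_pos: [0.4746, 0.0369, 0.1066]
orientation: [-175.7, 14.7, -165.3]
contact_force: [1.3, -2.2, 3.5]
opening: 0.193
```

```bash

python3 - <<'E'
from ik import *
st()
cv2.imwrite("pics/w3.png",cv2.cvtColor(read_camera("wrist"),cv2.COLOR_RGB2BGR))
E
```

```text
7.625 [0.4746 0.0369 0.1066] F [ 1.3 -2.2  3.5] M [-0.28 -0.2  -0.18] [-56.8  18.7  54.  134.3 -35.2  22.7 129.2] 0.193
```

View pics/w3.png

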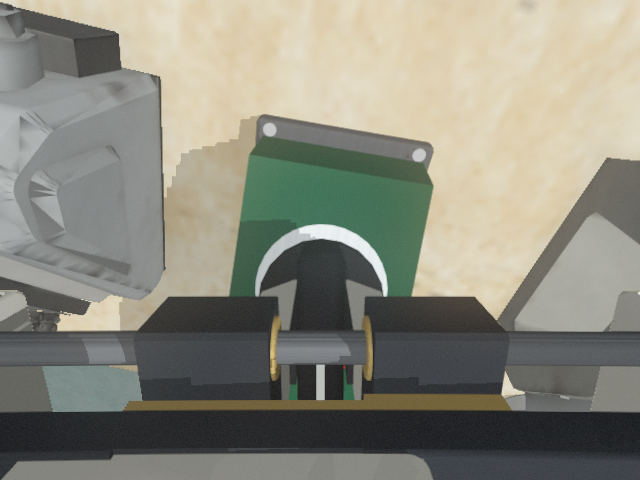

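```bash

python3 - <<'E'
from ik import *
turnrows(np.load("K.npy"),[20,40])
E
```

```text
shift [-0.2  0.7 -0. ] turn [-3.5  0.  19.7]
shift [-0.6  1.3 -0.1] turn [-6.9  0.  39.4]
```

jog_arm(
  increments=[
    [[0, 0.2, 0, -1.3, 0, 7, 0], [0, 0.4, 0, -2.6, 0, 15, 0], [-0.1, 0.6, 0, -3.9, 0, 22, 0], [-0.2, 0.8, 0, -5.2, 0, 29.5, 0], [-0.4, 1.0, 0, -6.5, 0, 37, 0], [-0.4, 1.1, -0.1, -6.9, 0, 39.4, 0], [-0.4, 1.1, -0.1, -6.9, 0, 39.4, 0]],
  ],
)

```text
time: 8.55
ee_pos: [0.4748, 0.0387, 0.1067]
orientation: [167.5, 11.7, 154.5]
contact_force: [5.2, 0.8, -0.3]
opening: 0.194
```

```bash

python3 - <<'E'
from ik import *
st();s,P,R=pose()
y=R[:,1];l=Rs@[0,1,0];up=np.cross(l,A)
print("bar angle from upslope (deg right)",np.degrees(np.arctan2(y@up,y@l)))
cur=(P-R[:,2]*.0188-np.load('K.npy'));print("out",cur@A,"off",(cur-A*(cur@A))@up,(cur-A*(cur@A))@l)
E
```

```text
8.55 [0.4748 0.0387 0.1067] F [ 5.2  0.8 -0.3] M [ 0.35 -0.72  0.07] [-51.3  18.9  55.1 135.2 -53.8  27.3 113.2] 0.194
bar angle from upslope (deg right) 29.982385227091207
out 0.05242798720613151 off 0.0010936025358325011 -3.7890014980859704e-05
```

```bash

python3 - <<'E'
from ik import *
s,P,R=pose();print(R.T@(-A)*18)
E
```

```text
[-3.11782526e+00  9.09062548e-04  1.77279205e+01]
```

jog_arm(
  increments=[
    [[-0.9, 0, 5, 0, 0, 0, 0], [-1.7, 0, 10, 0, 0, 0, 0], [-2.6, 0, 14.5, 0, 0, 0, 0], [-3, 0, 17, 0, 0, 0, 0], [-3.2, 0, 18, 0, 0, 0, 0], [-3.2, 0, 18, 0, 0, 0, 0]],
  ],
)

```text
time: 9.3
ee_pos: [0.4822, 0.0392, 0.0907]
orientation: [167.4, 11.6, 154.3]
contact_force: [-11.4, 2.0, 35.5]
opening: 0.194
```

```bash

cat >> ik.py <<'E'
def kn():
    st();s,P,R=pose();y=R[:,1];l=Rs@[0,1,0];up=np.cross(l,A)
    cur=(P-R[:,2]*.0188-np.load('K.npy'));print("ang",np.degrees(np.arctan2(y@up,y@l)),"out",cur@A,"off",(cur-A*(cur@A))@up,(cur-A*(cur@A))@l,"Faxis",s['contact_force']@A)
E
python3 - <<'E'
from ik import *
kn()
E
```

```text
9.3 [0.4822 0.0392 0.0907] F [-11.4   2.   35.5] M [1.34 0.39 0.51] [-46.8  21.1  50.3 135.1 -59.3  26.2 118. ] 0.194
ang 30.202572051127344 out 0.034800975204708734 off 0.0010206584699845903 -0.00018350443837781926 Faxis 36.90313493909321
```

jog_arm(
  increments=[
    [[0, 0, -1, 0, 0, 0, 0.4], [0, 0, -1, 0, 0, 0, 0.6], [0, 0, -1, 0, 0, 0, 1], [0, 0, -1, 0, 0, 0, 1], [0, 0, -1, 0, 0, 0, 1]],
  ],
)

```text
time: 9.93
ee_pos: [0.4818, 0.0385, 0.0908]
orientation: [167.6, 11.7, 154.4]
contact_force: [-0.5, -0.6, 0.2]
opening: 0.684
```

```bash

python3 - <<'E'
from ik import *
kn()
E
```

```text
9.925 [0.4818 0.0385 0.0908] F [-0.5 -0.6  0.2] M [-0.09  0.33 -0.  ] [-47.1  21.2  50.6 135.1 -58.9  26.2 117.7] 0.684
ang 30.140700688766454 out 0.035085711953304795 off 0.0006472807786317092 -0.0008224191609079587 Faxis 0.4441928816938428
```

jog_arm(
  increments=[
    [[0, 0, -10, 0, 0, 0, 1], [0, 0, -50, 0, 0, 0, 1], [0, 0, -100, 0, -4, 0, 1], [0, 0, -150, 0, -8, 0, 1], [0, 0, -190, 0, -10, 0, 1], [0, 0, -190, 0, -10, 0, 1]],
  ],
)

```text
time: 10.68
ee_pos: [0.4161, 0.0317, 0.1979]
orientation: [169.3, 14.9, 154.3]
contact_force: [-0.9, -0.5, 0.4]
opening: 0.996
```

```bash

python3 - <<'E'
from ik import *
st()
p=camera_params("wrist");cv2.imwrite("pics/w4.png",cv2.cvtColor(read_camera("wrist"),cv2.COLOR_RGB2BGR))
np.save("w4.npy",p["camera_from_world"])
K=np.load("K.npy");l=Rs@[0,1,0];up=np.cross(l,A)
for o in (.052,.07):
    for g in (-30,30):
        d=np.cos(np.radians(g))*up-np.sin(np.radians(g))*l;print(o,g,proj(p,[K+o*A,K+o*A+.031*d,K+o*A-.031*d,K+.043*d]).round(1).tolist())
# ring target: tool down, jaws along x
s,P,R=pose()
ring=np.array([.4178,-.286,0]);
for y in ([1,0,0],[-1,0,0]):
    y=np.array(y,float);z=np.array([0,0,-1.]);Rr=np.c_[np.cross(y,z),y,z]
    delta(ring+[0,0,.3],Rr)
    for h in (.3,.003): print(ik(ring+[0,0,h],Rr,s['joint_pos']))
E
```

```text
10.675 [0.4161 0.0317 0.1979] F [-0.9 -0.5  0.4] M [-0.11  0.39 -0.  ] [-59.5  -8.6  44.  136.   13.6  32.7  40.4] 0.996
0.052 -30 [[337.2, 280.0], [374.4, 301.7], [299.5, 258.0], [379.6, 288.3]]
0.052 30 [[337.2, 280.0], [336.4, 321.4], [338.0, 236.9], [335.5, 311.3]]
0.07 -30 [[337.5, 287.5], [377.3, 310.8], [297.1, 264.0], [379.6, 288.3]]
0.07 30 [[337.5, 287.5], [336.6, 331.7], [338.4, 241.5], [335.5, 311.3]]
shift [-161.7 -267.2 -112.4] turn [18.1  7.5 64.7]
(array([-14.,  16.,  54., 100., -13.,  71.,  43.]), np.float64(0.0), np.float64(0.0))
(array([  9.,  35.,  27., 118., -28.,  34.,  56.]), np.float64(0.0), np.float64(0.0))
shift [-161.7 -267.2 -112.4] turn [  -8.4   20.4 -113.6]
(array([-79., -25.,  76., 114.,  40.,  68., 157.]), np.float64(11.1), np.float64(16.3))
(array([ 70.,  47., -59., 118.,  56.,  50., 157.]), np.float64(0.0), np.float64(0.0))
```

View pics/w4.png

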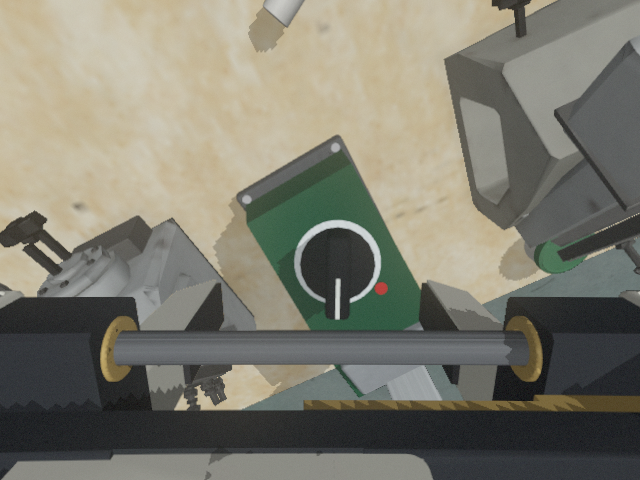

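```bash

python3 - <<'E'
from ik import *
s,P,R=pose()
y=np.array([1.,0,0]);z=np.array([0,0,-1.]);Rr=np.c_[np.cross(y,z),y,z]
delta([.39,.03,.36],R);delta([.40,-.1,.37],R);delta([.4178,-.286,.36],Rr)
E
```

```text
shift [ -18.7   18.3 -160. ] turn [0. 0. 0.]
shift [ -85.3  -93.4 -173.8] turn [0. 0. 0.]
shift [-177.4 -256.2 -169.3] turn [18.1  7.5 64.7]
```

jog_arm(
  increments=[
    [[-6, 6, -55, 0, 0, 0, 1], [-13, 12, -110, 0, 0, 0, 1], [-19, 18, -160, 2, 1, 8, 1], [-50, -35, -168, 5, 2, 17, 1], [-85, -93, -174, 7, 3, 26, 1], [-115, -145, -172, 9.5, 4, 35, 1], [-145, -200, -170, 12, 5, 44, 1], [-177, -256, -169, 14.6, 6, 53, 1], [-177, -256, -169, 18, 7.5, 64.7, 1], [-177, -256, -169, 18, 7.5, 64.7, 1]],
  ],
)

```text
time: 11.98
ee_pos: [0.422, -0.2853, 0.3555]
orientation: [-179.4, 0.0, 90.2]
contact_force: [-0.3, -0.9, 0.6]
opening: 1.001
```

```bash

python3 - <<'E'
from ik import *
st()
p=camera_params("wrist");cv2.imwrite("pics/w5.png",cv2.cvtColor(read_camera("wrist"),cv2.COLOR_RGB2BGR))
np.save("w5.npy",p["camera_from_world"])
print(proj(p,[[.4178,-.286,.02],[.4178,-.286,.0]]))
E
```

```text
11.975 [ 0.422  -0.2853  0.3555] F [-0.3 -0.9  0.6] M [-0.07  0.06 -0.01] [-26.9  16.6  72.6  96.9 -15.7  78.9  48.4] 1.001
[[321.223747   189.0837309 ]
 [321.36405882 186.77787553]]
```

View pics/w5.png

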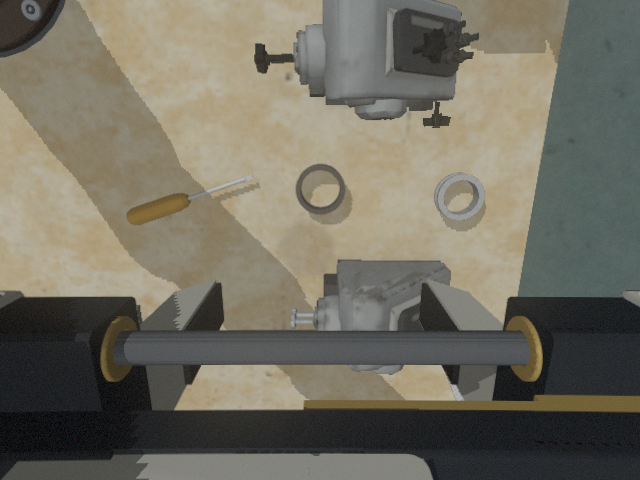

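jog_arm(
  increments=[
    [[0, 0, 50, 0, 0, 0, 1], [0, 0, 110, 0, 0, 0, 1], [0, 0, 160, 0, 0, 0, 1], [0, 0, 205, 0, 0, 0, 1], [0, 0, 240, 0, 0, 0, 1], [0, 0, 260, 0, 0, 0, 1], [0, 0, 270, 0, 0, 0, 1], [0, 0, 270, 0, 0, 0, 1]],
  ],
)

```text
time: 13.02
ee_pos: [0.4196, -0.2833, 0.0872]
orientation: [-179.7, -0.1, 90.5]
contact_force: [-0.2, -0.7, -0.3]
opening: 1.0
```

```bash

python3 - <<'E'
from ik import *
st()
p=camera_params("wrist");cv2.imwrite("pics/w6.png",cv2.cvtColor(read_camera("wrist"),cv2.COLOR_RGB2BGR))
y=np.array([1.,0,0]);z=np.array([0,0,-1.]);Rr=np.c_[np.cross(y,z),y,z]
delta([.417,-.2855,.003],Rr)
print(proj(p,[[.417,-.2855,.02],[.417+.033,-.2855,.02],[.417-.033,-.2855,.02],[.417,-.2855+.033,.02],[.417,-.2855-.033,.02]]))
E
```

```text
13.025 [ 0.4196 -0.2833  0.0872] F [-0.2 -0.7 -0.3] M [-0.1   0.03 -0.03] [ -9.6  32.8  53.8 118.2 -36.3  47.5  66.4] 1.0
shift [-2.1 -2.5 84.7] turn [-0.2 -0.1  0.5]
[[319.25172377 258.30745541]
 [370.7454241  258.84367484]
 [267.79039757 257.78701725]
 [319.66130583 207.74803653]
 [318.87179028 305.07144015]]
```

View pics/w6.png

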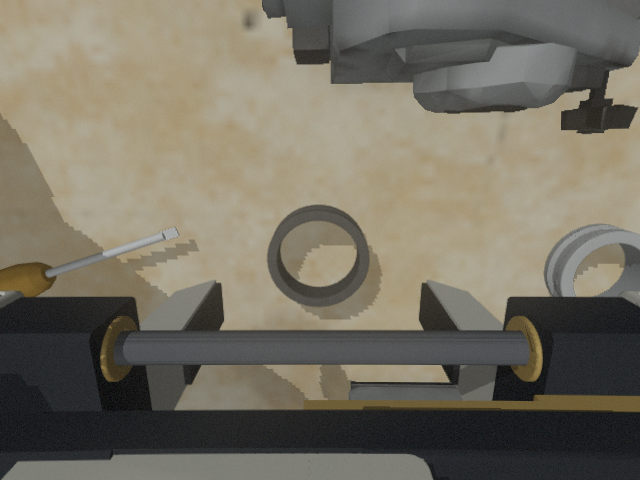

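jog_arm(
  increments=[
    [[-2, -2.5, 30, 0, 0, 0, 1], [-2, -2.5, 60, 0, 0, 0, 1], [-2, -2.5, 76, 0, 0, 0, 1], [-2, -2.5, 80, 0, 0, 0, 1], [-2, -2.5, 80, 0, 0, 0, 1]],
  ],
)

```text
time: 13.7
ee_pos: [0.4169, -0.2857, 0.0078]
orientation: [-179.7, -0.1, 90.4]
contact_force: [-0.3, -0.4, -0.0]
opening: 1.003
```

```bash

python3 - <<'E'
from ik import *
st()
y=np.array([1.,0,0]);z=np.array([0,0,-1.]);Rr=np.c_[np.cross(y,z),y,z]
delta([.417,-.2855,.003],Rr)
E
```

```text
13.7 [ 0.4169 -0.2857  0.0078] F [-0.3 -0.4 -0. ] M [-0.14  0.   -0.01] [ -2.9  39.   45.  121.1 -45.2  38.6  73.7] 1.003
shift [0.2 0.1 4.8] turn [-0.3 -0.1  0.4]
```

jog_arm(
  increments=[
    [[0, 0, 4.5, 0, 0, 0, 1], [0, 0, 4.5, 0, 0, 0, 0.5], [0, 0, 4.5, 0, 0, 0, 0.5], [0, 0, 4.5, 0, 0, 0, 0.5], [0, 0, 4.5, 0, 0, 0, 0.5], [0, 0, 4.5, 0, 0, 0, 0.5], [0, 0, 4.5, 0, 0, 0, 0.5]],
  ],
  force=30,
)

```text
time: 14.58
ee_pos: [0.4166, -0.2853, 0.0027]
orientation: [-179.7, -0.1, 90.4]
contact_force: [0.8, 0.4, 1.9]
opening: 0.684
```

```bash

python3 - <<'E'
from ik import *
st()
E
```

```text
14.575 [ 0.4166 -0.2853  0.0027] F [0.8 0.4 1.9] M [-0.02 -0.08 -0.04] [ -2.5  39.4  44.4 121.3 -45.8  38.1  74.1] 0.684
```

jog_arm(
  increments=[
    [[0, 0, -5, 0, 0, 0, 0.5], [0, 0, -25, 0, 0, 0, 0.5], [0, 0, -60, 0, 0, 0, 0.5], [0, 0, -80, 0, 0, 0, 0.5], [0, 0, -80, 0, 0, 0, 0.5]],
  ],
)

```text
time: 15.2
ee_pos: [0.4175, -0.2858, 0.0837]
orientation: [-179.8, -0.1, 90.4]
contact_force: [0.2, -0.1, -3.2]
opening: 0.688
```

```bash

python3 - <<'E'
from ik import *
st()
im=cv2.cvtColor(read_camera("wrist"),cv2.COLOR_RGB2BGR);sd=cv2.cvtColor(read_camera("side"),cv2.COLOR_RGB2BGR);cv2.imwrite("pics/s7.png",sd)
cv2.imwrite("pics/w7.png",np.hstack([cv2.resize(im[180:420,160:480],(480,360)),cv2.resize(sd[300:460,250:390],(315,360))]))
E
```

```text
15.2 [ 0.4175 -0.2858  0.0837] F [ 0.2 -0.1 -3.2] M [-0.09 -0.02 -0.05] [ -9.   33.   53.5 118.5 -36.7  46.9  67. ] 0.688
```

View pics/w7.png

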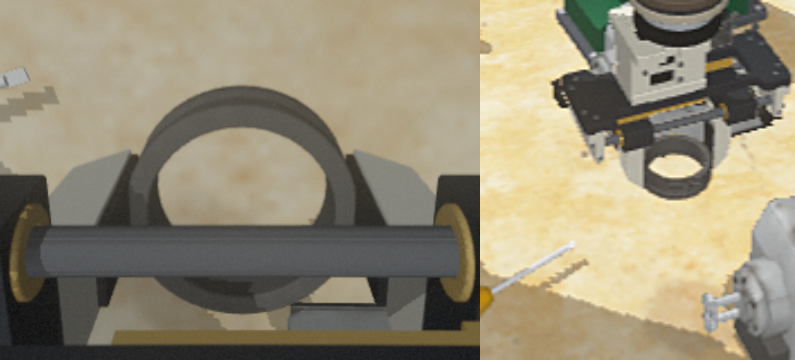

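```bash
cat >> ik.py <<'E'
TIP=np.array([.527,.0428,.3095]);RH=kR(30,1,35);PR=-RH[:,2]
def hk(m): return TIP+PR*m+RH[:,2]*.0073
E
python3 - <<'E'
from ik import *
s,P,R=pose()
a=[.40,-.26,.40];b=[.38,-.1,.42];c=[.38,.03,.42]
for q in (a,b,c):delta(q,R)
d,w=delta(hk(.06),RH);print(PR,hk(.06))
E
```

```text
shift [  25.9  -18.3 -317.7] turn [0. 0. 0.]
shift [ 186.1  -37.2 -337.2] turn [0. 0. 0.]
shift [ 316.1  -36.2 -336.9] turn [0. 0. 0.]
shift [ 325.3   81.1 -270.2] turn [-28.8 -27.  -91. ]
[-0.57164772 -0.046998    0.81915204] [0.49687417 0.04032321 0.35266931]
```

jog_arm(
  increments=[
    [[0, 0, -55, 0, 0, 0, 0.5], [0, 0, -115, 0, 0, 0, 0.5], [5, -3, -175, 0, 0, 0, 0.5], [12, -8, -235, 0, 0, 0, 0.5], [20, -14, -290, 0, 0, 0, 0.5], [30, -19, -325, -2, -2, -7, 0.5], [80, -25, -335, -4, -4, -14, 0.5], [130, -31, -337, -6, -6, -21, 0.5], [185, -37, -337, -8, -8, -28, 0.5], [200, -37, -337, -11, -10, -35, 0.5]],
  ],
)

```text
time: 16.55
ee_pos: [0.3792, -0.0822, 0.4196]
orientation: [172.7, 12.5, 125.5]
contact_force: [0.7, -0.4, -1.8]
opening: 0.688
```

```bash
python3 - <<'E'
from ik import *
st()
delta([.38,.03,.42],RH);delta(hk(.06),RH)
E
```

```text
16.55 [ 0.3792 -0.0822  0.4196] F [ 0.7 -0.4 -1.8] M [0.06 0.39 0.01] [-50.2 -22.5  30.6 110.4  21.7  79.2  13.5] 0.688
shift [ 88.7  67.8 -11.6] turn [-17.4 -16.9 -55.5]
shift [ 45.2 158.2  79.2] turn [-17.4 -16.9 -55.5]
```

jog_arm(
  increments=[
    [[25, 20, -2, -3, -3, -9, 0.5], [50, 45, 0, -6, -6, -19, 0.5], [75, 75, 5, -9, -9, -29, 0.5], [85, 90, 10, -12, -12, -38, 0.5], [75, 110, 30, -15, -15, -47, 0.5], [60, 135, 55, -17.4, -16.9, -55.5, 0.5], [45, 158, 79, -17.4, -16.9, -55.5, 0.5], [45, 158, 79, -17.4, -16.9, -55.5, 0.5]],
  ],
)

```text
time: 17.55
ee_pos: [0.4989, 0.0341, 0.3511]
orientation: [180.0, 34.7, -176.0]
contact_force: [-0.5, -0.1, -1.1]
opening: 0.686
```

```bash
python3 - <<'E'
from ik import *
st()
delta(hk(.06),RH);delta(hk(-.03),RH)
t=camera_params("top");s=camera_params("side")
P_,=[pose()]
_,P,R=P_;rm=P-R[:,2]*.0073
print("ring proj top",proj(t,[rm,TIP]),"side",proj(s,[rm,TIP]))
a=cv2.cvtColor(read_camera("top"),cv2.COLOR_RGB2BGR);b=cv2.cvtColor(read_camera("side"),cv2.COLOR_RGB2BGR)
cv2.imwrite("pics/t8.png",a);cv2.imwrite("pics/s8.png",b)
E
```

```text
17.55 [0.4989 0.0341 0.3511] F [-0.5 -0.1 -1.1] M [ 0.04  0.94 -0.  ] [-57.8 -19.   31.9 125.9  33.4  41.3  49.7] 0.686
shift [ 0.4  6.3 -2.2] turn [-0.4 -0.3 -0.6]
shift [-0.   6.9 87.8] turn [-0.4 -0.3 -0.6]
ring proj top [[323.61275682 256.4694463 ]
 [319.75337358 245.38221151]] side [[317.82369304 186.44673674]
 [329.36753619 201.51586537]]
```

jog_arm(
  increments=[
    [[0, 6, -2, -0.4, -0.3, -0.6, 0.5], [0, 6, 0, -0.4, -0.3, -0.6, 0.5], [0, 6.5, 15, -0.4, -0.3, -0.6, 0.5], [0, 6.5, 30, -0.4, -0.3, -0.6, 0.5], [0, 6.5, 40, -0.4, -0.3, -0.6, 0.5], [0, 6.5, 40, -0.4, -0.3, -0.6, 0.5]],
  ],
)

```text
time: 18.4
ee_pos: [0.5214, 0.0428, 0.3204]
orientation: [179.9, 35.2, -175.3]
contact_force: [0.3, 0.2, -1.5]
opening: 0.687
```

```bash
python3 - <<'E'
from ik import *
st()
delta(hk(.0),RH);delta(hk(-.03),RH)
E
```

```text
18.4 [0.5214 0.0428 0.3204] F [ 0.3  0.2 -1.5] M [-0.09  0.91 -0.02] [-59.3 -14.4  36.9 127.8  33.3  33.3  50.9] 0.687
shift [ 1.7 -0.5 19.4] turn [0.1 0.2 0. ]
shift [ 1.9 -0.6 49.4] turn [0.1 0.2 0. ]
```

jog_arm(
  increments=[
    [[1.5, -0.5, 3, 0, 0, 0, 0.5], [1.5, -0.5, 6, 0, 0, 0, 0.5], [1.5, -0.5, 8, 0, 0, 0, 0.5], [1.5, -0.5, 8, 0, 0, 0, 0.5]],
  ],
)

```text
time: 18.9
ee_pos: [0.525, 0.0426, 0.3134]
orientation: [179.8, 35.3, -175.3]
contact_force: [-0.7, -0.6, -2.1]
opening: 0.689
```

```bash
python3 - <<'E'
from ik import *
st()
delta(hk(-.03),RH)
p=camera_params("side");_,P,R=pose();rm=P-R[:,2]*.0073
print(proj(p,[rm,TIP]))
b=cv2.cvtColor(read_camera("side"),cv2.COLOR_RGB2BGR)[140:260,260:420];w=cv2.cvtColor(read_camera("wrist"),cv2.COLOR_RGB2BGR)[200:440,200:440]
cv2.imwrite("pics/c9.png",np.hstack([cv2.resize(b,(480,360),interpolation=cv2.INTER_CUBIC),cv2.resize(w,(320,360)) [:,:320]]))
E
```

```text
18.9 [0.525  0.0426 0.3134] F [-0.7 -0.6 -2.1] M [0.   0.95 0.02] [-59.5 -13.4  38.  128.3  33.2  31.6  51.2] 0.689
shift [ 0.8 -0.1 41.6] turn [ 0.1  0.3 -0. ]
[[327.01427493 198.22382335]
 [329.36753619 201.51586537]]
```

jog_arm(
  increments=[
    [[0.8, 0, 5, 0, 0, 0, 0.5], [0.8, 0, 10, 0, 0, 0, 0.5], [0.8, 0, 15, 0, 0, 0, 0.5], [0.8, 0, 20, 0, 0, 0, 0.5], [0.8, 0, 20, 0, 0, 0, 0.5]],
  ],
)

```text
time: 19.62
ee_pos: [0.5358, 0.0436, 0.2962]
orientation: [179.9, 35.2, -175.3]
contact_force: [0.2, -0.6, -1.4]
opening: 0.687
```

```bash
python3 - <<'E'
from ik import *
st()
delta(hk(-.03),RH)
E
```

```text
19.625 [0.5358 0.0436 0.2962] F [ 0.2 -0.6 -1.4] M [-0.04  0.94  0.03] [-60.5 -10.5  41.4 129.1  32.   27.4  52.8] 0.687
shift [-0.3 -0.1 21.3] turn [0.1 0.2 0. ]
```

jog_arm(
  increments=[
    [[0, 0, 5, 0, 0, 0, 0.5], [0, 0, 10, 0, 0, 0, 0.5], [0, 0, 15, 0, 0, 0, 0.5], [0, 0, 20, 0, 0, 0, 0.5], [0, 0, 20, 0, 0, 0, 0.5]],
  ],
)

```text
time: 20.25
ee_pos: [0.5473, 0.0446, 0.2799]
orientation: [179.9, 35.2, -175.3]
contact_force: [-0.3, -0.4, -1.1]
opening: 0.691
```

```bash
python3 - <<'E'
from ik import *
st()
delta(hk(-.03),RH)
b=cv2.cvtColor(read_camera("side"),cv2.COLOR_RGB2BGR)[140:260,260:420];t=cv2.cvtColor(read_camera("top"),cv2.COLOR_RGB2BGR)[200:300,280:370]
cv2.imwrite("pics/c10.png",np.hstack([cv2.resize(b,(480,360),interpolation=cv2.INTER_CUBIC),cv2.resize(t,(320,360),interpolation=cv2.INTER_CUBIC)]))
E
```

```text
20.25 [0.5473 0.0446 0.2799] F [-0.3 -0.4 -1.1] M [-0.1   0.92  0.03] [-62.   -7.4  45.5 129.7  29.5  23.1  55.7] 0.691
shift [-0.3 -0.1  1.3] turn [0.1 0.2 0. ]
```

View pics/c10.png

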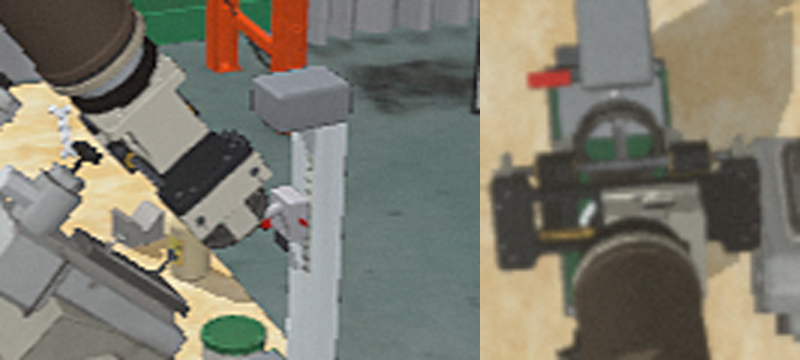

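jog_arm(
  increments=[
    [[0, 0, 4, 0, 0, 0, 0.5], [0, 0, 8, 0, 0, 0, 0.5], [0, 0, 8, 0, 0, 0, 0.5], [0, 0, 8, 0, 0, 0, 1], [0, 0, 8, 0, 0, 0, 1], [0, 0, 8, 0, 0, 0, 1], [0, 0, 8, 0, 0, 0, 1], [0, 0, 8, 0, 0, 0, 1]],
  ],
)

```text
time: 21.35
ee_pos: [0.552, 0.045, 0.2738]
orientation: [179.8, 35.3, -175.3]
contact_force: [-0.2, 0.2, -0.1]
opening: 0.998
```

jog_arm(
  increments=[
    [[0, 0, 0, 0, 0, 0, 1], [0, 0, 0, 0, 0, 0, 1], [0, 0, 0, 0, 0, 0, 1], [0, 0, 0, 0, 0, 0, 1], [0, 0, -10, 0, 0, 0, 1], [0, 0, -30, 0, 0, 0, 1], [0, 0, -60, 0, 0, 0, 1], [0, 0, -100, 0, 0, 0, 1], [0, 0, -130, 0, 0, 0, 1], [0, 0, -130, 0, 0, 0, 1]],
  ],
)

```text
time: 22.6
ee_pos: [0.4774, 0.0388, 0.3819]
orientation: [179.7, 35.5, -175.4]
contact_force: [0.3, 0.4, -0.4]
opening: 0.998
```

```bash
python3 - <<'E'
from ik import *
st()
import time
b=cv2.cvtColor(read_camera("side"),cv2.COLOR_RGB2BGR);cv2.imwrite("pics/s11.png",b)
t=cv2.cvtColor(read_camera("top"),cv2.COLOR_RGB2BGR);cv2.imwrite("pics/t11.png",t)
b=b[140:260,260:420];t=t[200:300,280:370]
cv2.imwrite("pics/c11.png",np.hstack([cv2.resize(b,(480,360),interpolation=cv2.INTER_CUBIC),cv2.resize(t,(320,360),interpolation=cv2.INTER_CUBIC)]))
E
```

```text
22.6 [0.4774 0.0388 0.3819] F [ 0.3  0.4 -0.4] M [-0.04  0.7   0.03] [-57.2 -23.1  26.8 124.4  33.4  47.2  48.8] 0.998
```

jog_arm(
  increments=[
    [[0, 0, 0, 0, 0, 0, 1], [0, 0, 0, 0, 0, 0, 1], [0, 0, 0, 0, 0, 0, 1], [0, 0, 0, 0, 0, 0, 1], [0, 0, 0, 0, 0, 0, 1], [0, 0, 0, 0, 0, 0, 1], [0, 0, 0, 0, 0, 0, 1], [0, 0, 0, 0, 0, 0, 1], [0, 0, 0, 0, 0, 0, 1], [0, 0, 0, 0, 0, 0, 1]],
  ],
)

```text
time: 23.95
ee_pos: [0.4772, 0.0385, 0.3799]
orientation: [179.8, 35.3, -175.3]
contact_force: [0.1, 0.6, -0.1]
opening: 0.996
```

```bash
python3 - <<'E'
from ik import *
st()
g=[]
for i in range(6):
    b=read_camera("side").astype(int);g.append(b)
cv2.imwrite("pics/s12.png",b[...,::-1].astype(np.uint8))
print("motion",[int(np.abs(g[i]-g[0])[150:300,300:400].max()) for i in range(6)])
s=camera_params("side");bend=TIP-.05*PR
for k in (0,.02,.025,.03): print(k,"tip",proj(s,TIP-[0,0,k]).round(0)[0],"bend",proj(s,bend-[0,0,k]).round(0)[0],"ring ctr~",proj(s,bend-[0,0,k+.02]).round(0)[0])
im=g[-1].sum(2)//3
print("cols 322-366, rows 186-270")
for r in range(186,272,3): print(r,' '.join('%3d'%v for v in im[r,322:368:2]))
E
```

```text
23.95 [0.4772 0.0385 0.3799] F [ 0.1  0.6 -0.1] M [-0.01  0.71  0.01] [-57.2 -22.9  26.9 124.5  33.4  47.2  48.8] 0.996
motion [0, 19, 49, 47, 27, 50]
0 tip [329. 202.] bend [340. 215.] ring ctr~ [340. 222.]
0.02 tip [329. 209.] bend [340. 222.] ring ctr~ [340. 229.]
0.025 tip [329. 211.] bend [340. 224.] ring ctr~ [340. 231.]
0.03 tip [329. 213.] bend [340. 226.] ring ctr~ [340. 233.]
cols 322-366, rows 186-270
186 105 105 106 107 105 106 102 100 106  97  99 100 103 101 101 102  99  88 189 148 131 135 172
189 107 108 107 108 105 106 105 105 103 109 102 105 108 107 107 106 107  99 171 171 127 143 167
192 110 107 108 107 108 106 110 109 109 107 106 106 109 109 106 107 104  95 171 169 151 156 167
195 105  77 108 107 109 109 107 109 111 110 109 111 110 111 109 110 106 104 172 168 171 148 170
198 106  89 114 112 110 110 111 113 114 114 115 114 110 110 112 112 113 104 171 166 167 168 165
201 104  99 112 111 110 110 111 109 113 111 110 110 109 110 109 114 108 103 172 169 169 169 169
204  75  75  88 113 108 108 111 112 111 110 110 110 108 109 108 109 110  90 172 168 129 170 167
207  65  60 
[... 1399 characters left out ...]
 105 192 171 169 170 170 163
252 156 200 161 103  97  86  86  88  85  87  88  84 103  96 215 210 159 172 175 169 171 169 165
255 193 190 194  82  49  70  98  94  92  90  82  59  49 166 204 206 207 166 169 169 171 168 164
258 194 200 184 143 146 147 113 116 103 117 109 152 153 145 143 138 149 171 170 171 172 169 166
261 207 200 210 194 157 149 140 150 146 142 144 145 141 145 142 144 140 174 170 169 168 169 166
264 191 200 215  92  51  61  59  79 132 150 146 145 146 146 148 146 141 143 155 171 168 166 165
267 168  39  57  60  59  60  61  60  57 118 153 146 148 148 148 149 148 145 144 143 167 174 167
270  56  60  59  61  59  60  60  59  59  54  97 139 155 149 148 147 145 144 147 146 145 155  65
```

jog_arm(
  increments=[
    [[0, 0, 0, 0, 0, 0, 1], [0, 0, 0, 0, 0, 0, 1], [0, 0, 0, 0, 0, 0, 1], [0, 0, 0, 0, 0, 0, 1], [0, 0, 0, 0, 0, 0, 1], [0, 0, 0, 0, 0, 0, 1], [0, 0, 0, 0, 0, 0, 1], [0, 0, 0, 0, 0, 0, 1], [0, 0, 0, 0, 0, 0, 1], [0, 0, 0, 0, 0, 0, 1]],
  ],
)

```text
time: 25.5
ee_pos: [0.4772, 0.0385, 0.3799]
orientation: [179.8, 35.3, -175.3]
contact_force: [0.2, 0.2, -0.4]
opening: 0.999
```

jog_arm(
  increments=[
    [[0, 0, 0, 0, 0, 0, 1], [0, 0, 0, 0, 0, 0, 1], [0, 0, 0, 0, 0, 0, 1], [0, 0, 0, 0, 0, 0, 1], [0, 0, 0, 0, 0, 0, 1], [0, 0, 0, 0, 0, 0, 1], [0, 0, 0, 0, 0, 0, 1], [0, 0, 0, 0, 0, 0, 1], [0, 0, 0, 0, 0, 0, 1], [0, 0, 0, 0, 0, 0, 1]],
  ],
)

```text
time: 26.75
ee_pos: [0.4772, 0.0385, 0.3799]
orientation: [179.8, 35.3, -175.3]
contact_force: [0.1, -0.5, -0.9]
opening: 0.996
```

```bash
python3 - <<'E'
from ik import *
st()
g=[read_camera("side").astype(int) for i in range(12)]
old=cv2.imread("pics/s12.png")[...,::-1].astype(int);o11=cv2.imread("pics/s11.png")[...,::-1].astype(int);o0=cv2.imread("pics/side0.png")[...,::-1].astype(int)
f=lambda a,b:[(int(np.abs(a-b)[r0:r1,c0:c1].max()),round(float(np.abs(a-b)[r0:r1,c0:c1].mean()),2)) for r0,r1,c0,c1 in((205,242,322,360),(300,400,390,480),(350,420,310,370))]
for i in range(1,12,2): print(f(g[i],g[0]))
print("s12",f(g[0],old),"s11",f(g[0],o11))
d=np.abs(g[11]-g[0]).max(2)[150:300,300:400];print(np.argwhere(d>25)[:15]+[150,300])
# pale rings + tin compare top before/after
t=read_camera("top").astype(int);t0=cv2.imread("pics/top0.png")[...,::-1].astype(int)
for n,(x,y) in dict(paleb=(423,229),palea=(211,271),tin=(246,215),tin2=(38,273)).items(): print(n,round(float(np.abs(t-t0)[y-12:y+12,x-12:x+12].mean()),2))
E
```

```text
26.75 [0.4772 0.0385 0.3799] F [ 0.1 -0.5 -0.9] M [-0.02  0.7  -0.06] [-57.2 -22.9  26.9 124.5  33.4  47.2  48.8] 0.996
[(14, 1.81), (10, 1.64), (8, 1.46)]
[(13, 1.81), (10, 1.63), (9, 1.48)]
[(11, 1.83), (9, 1.63), (9, 1.47)]
[(13, 1.84), (11, 1.63), (9, 1.47)]
[(13, 1.86), (11, 1.63), (9, 1.45)]
[(15, 1.84), (9, 1.61), (9, 1.46)]
s12 [(47, 1.96), (10, 1.63), (9, 1.45)] s11 [(64, 2.58), (91, 1.82), (10, 1.47)]
[]
paleb 17.78
palea 6.42
tin 4.66
tin2 4.2
```

```bash
python3 - <<'E'
from h import *
b=read_camera("side");a=cv2.imread("pics/side0.png")[...,::-1]
A=cv2.cvtColor(np.ascontiguousarray(a[365:400,398:440]),cv2.COLOR_RGB2GRAY);B=cv2.cvtColor(b,cv2.COLOR_RGB2GRAY)[355:410,388:450]
print("pale b shift",cv2.minMaxLoc(cv2.matchTemplate(B,A,cv2.TM_CCOEFF_NORMED)),"(expect 10,10)")
P=cv2.cvtColor(np.ascontiguousarray(a[203:220,322:340]),cv2.COLOR_RGB2GRAY)
order.sign_off()
E
```

```text
pale b shift (0.26446691155433655, 0.9227845072746277, (20, 0), (10, 10)) (expect 10,10)
the job is handed in; nothing more can be done
```

I unlocked the scale, hung the dark ring on its hook and handed the job in at about 27.5 s of the 64 s allowed. I used all 12 picture views, so the checks after letting go were numeric and not seen by eye.

**What I did**
- **Knob:** I pulled it out about 16 mm, turned it 60° clockwise to the green dot and pushed it home with about 37 N. The wrist picture afterwards showed the pointer end within about 2 px of where it should be when home at green.
- **Ring:** I gripped it with the jaws opening along world x. I then passed it down the prong line onto the hook with no contact force beyond its own weight. I let go about 12 mm above the bend and backed off along the same line.

**Last checks**
- **Hook:** in the side image it had sunk about 20–23 mm, within the expected 17–29 mm, with the ring on it.
- **Stillness:** repeated side frames at 27 s differed only by image noise. An earlier set at 24 s still showed slight swinging, so I waited longer.
- **Robot:** the arm was clear of the scale, with contact force near zero.
- **Other objects:** the tin and the first pale ring showed little image difference from the start. The second pale ring's patch did differ in the top view, which I put down to shadow. A template match in the side view showed that ring had not moved.

**What went wrong or disagreed**
- My first approach to the knob stopped at joint limits about 13 mm short. I backed off and gripped the bar with the tool tilted 10° in its plane.
- The gripper read about 63 mm across the ring, against the stated 66 mm, but the hold was firm.

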